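Snap the steam tube into its spring clips against the flip stop

ROBOT

A 6-joint arm with a two-finger parallel gripper is mounted at the origin on a cart in front of the work surface, level with it; the furniture and walls round the work are solid. World frame = base frame: x ahead of the robot, y to its left, z up, the work surface at z = 0. Lengths are in mm, angles in rad, forces in N, time in s.
With the tool pointing down it reaches from about 350 to 875 mm from the base axis. Payload 4.2 kg.
Tool frame: the origin (TCP) lies between the finger pads; the fingertips stand 25 mm ahead of it and the grasp point (between the pads) lies 6 mm ahead of it; z points along the fingers, y is the line along which they close (so a half turn about z gives the same grasp; the last joint's range is limited). The gripper opens to 85 mm and grips with 20 to 120 N. Pads are 22 mm wide; open, the fingers measure 114 mm over their backs; the gripper's body (76 mm by 85 mm) begins 54 mm behind the grasp point. The pads swing forward as they close: fully open they stand 13 mm farther back than shut.
Start: joints at [1.467, 0.385, 0.008, 0, -1.194, -0.259], TCP at [221.775, 584.307, 256.312] pointing down, gripper open.
Joint ranges: [-3.14, 3.14], [-1.21, 2.06], [-1.07, 1.41], [-3.16, 2.05], [-2.99, -0.16], [-3.1, 3.1]. Speed limits (rad/s): [2.79, 2.79, 3.14, 3.14, 3.14, 3.14].

INTERFACE

Orientations are given as a unit quaternion [x, y, z, w].
In Python, from bench import read_state, get_image, job_done gives the robot as it stands.
- The arm moves only by the tool play_rows, never from a script. Its argument "series" is a list of rows, each a list of 6 numbers: the shift along the world's x, y, z in mm, then the turn, a rotation vector about the world's x, y, z in units of 6 degrees (1.0 is 6 degrees). A call has 1 to 20 rows; each row shifts and turns the commanded pose from where the row before left it; what a row does not reach is not made up. A row lasts 1/12 s, in which the tool goes at most 41.7 mm and 7.16 degrees, less where a joint would pass 70% of its speed; a pose out of reach is approached as far as the arm can. A call is refused whole if a number of a shift passes 41.7 or a number of a turn 1, either way. A call with a gripper value outside its range is refused whole. "gripper" is the opening, from 0 (shut) to 1 (fully open), set as the call begins (left out, the last holds). The fingers move at their own pace and stop on an object; the grip force is fixed at half the most. Time passes only in rows, so rows that do not move let the fingers close. It gives the time, the measured TCP pose, the force, the opening and the grip force at its end, in the units of the state.
- read_state(): the state, without advancing time (a new reading comes with each control period).
- get_image(name): name is "scene" or "top" or "wrist"; returns a dict with "image" (384x512x3 uint8, red, green, blue), "fx", "fy", "cx", "cy" (pixels), "eye" and "rotation" of the camera in the world. Camera axes: x right, y down, z forward; pixel columns grow to the right and rows downward; lengths in mm; the calibration is good to about 2 mm. A picture is of the moment at which its call begins. There is no depth.
- job_done(): hands the job in; it is judged then, once.
The state is a dict: "clock": time; "joints": joint angles; "joint_vel": joint speeds; "joint_efforts": joint torques, N m; "position": TCP position; "ee_rot": TCP orientation; "contact_force": force on the tool from outside, world axes, zero at the start; "wrist_torque": the same for the moment, N m; "gripper_width": finger opening in mm; "grasp_force": force on a finger pad.
Only numpy, scipy, OpenCV 4.12 (cv2) and the standard library are available. Lean on these libraries where they do the work, as an engineer would, in place of code of your own. Each camera call takes 0.05 s, during which the arm holds its last target. There are 200 camera calls.

TASK

Fit the loose steam tube to the hose-boom bar on the ironing board. Flip the bar's stop down, lay the tube in the open mouths of both spring clips with its flush nut end towards the stop, let go and slide it up against the stop; then press it down until both clips have snapped round it, still against the stop, and flip the stop back up out of the way so that the hose can be coupled. Do not knock over the tall can beside it.

Things in the scene. Friction and masses are not known exactly. Their poses are not given: they have to be found in the camera images.
- clip_bar: Fixed grey metal bar, 74 x 300 mm, top 16 mm above the board, with two mouth-up spring clips and a flip stop. Origin on the board under the middle of the tube's place; y along the bar towards the stop (about the robot's left), x across it, about away from the robot, z up. A fence 12 mm wide, 29 mm high runs behind the tube at x = 29 mm. All sizes below are in mm in this bar frame.
- clip_left_seat (a point): Axis of a fully seated tube in the clip next to the stop, at (0, 45, 42). Each clip: two sprung steel arms, 16 long (y), tips at z = 60 and 37 apart, on a black block 32 x 20. A tube laid in the mouths rests with its axis at z = 57 and slides easily lengthwise; pushed past the throat it snaps down to z = 42. One clip takes about 7 N, both at once about 14 N.
- clip_right_seat (a point): Same for the other clip, at (0, -45, 42). Between the clips 70 mm of tube are free for gripping or pressing; closed fingers do not fit in a clip's mouth, so press beside the clips.
- stop_plane (a point): Where the seated tube's axis meets the inner face of the lowered stop, at (0, 100.5, 42); that face is the plane y = 100.5. Axes as the bar's.
- flip_stop (a joint): Angle of the flip stop, a steel leaf 10 mm thick (y = 100.5 to 110.5) that swings across the bar. 0 = down, across the tube's end (hard limit); grows as it is flipped up and back (+x) to 1.2 rad (hard limit). Friction hinge, stays where left, about 1 N at the tab turns it. Down, it covers x = -16 to 30, z = 20 to 66, with a tab at x = -12 to 2 up to z = 92.
- stop_hinge (a point): Hinge axis of the flip stop, parallel to the bar's y, at (28, 105.5, 26).
- stop_tab (a point): Upper middle of the stop's tab, moves with it: with the stop down at (-5, 105.5, 82), 10 mm below the tab's top. The tab can be pushed level by its front or rear edge, or pinched across its 10 mm.
- steam_tube: Loose steel tube, 20 mm diameter, 0.15 to 0.3 kg, with a brass hex nut at each end (30 mm across flats, 22 mm long), 200 mm over the nuts' outer faces; it lies level on flats of the nuts and does not roll. At one end a 14 mm spigot stands 18 mm out of the nut, the other is flush. Origin on its axis midway between the nut faces, 15 mm above the board; y axis towards the flush end.
- tube_face (a point): Centre of the flush nut face: tube frame (0, +100, 0) mm. This end goes against the stop.
- tube_spigot (a point): End of the threaded spigot: tube frame (0, -118, 0) mm.
- can_white: Standing aerosol can, 52 mm diameter, 187 mm tall, loose; origin at the middle of its foot.

How it is judged (in metres and radians):
On the way, in this order (a step that is already met when the one before it is completed fails the run):
1. the stop is flipped down (below 0.06 rad) (value of joint flip_stop below 0.06 rad), for 0.2 s.
2. the tube lies released in the mouths of both clips (axis 50 to 64 mm above the board), its flush nut face within 4 mm of the lowered stop (value of joint flip_stop below 0.06 rad and contact force between the fingers and steam_tube below 0.3 N and y of tube_face in the frame of stop_plane between -0.004 and 0.002 m and z of tube_face in the frame of clip_bar between 0.05 and 0.064 m and z of tube_spigot in the frame of clip_bar between 0.05 and 0.064 m and x of tube_face in the frame of clip_bar between -0.004 and 0.004 m and x of tube_spigot in the frame of clip_bar between -0.004 and 0.004 m), for 0.2 s.
3. both clips have snapped round the tube (axis within 4 mm of the seated height at both ends), its face within 5 mm of the stop, which is still down (value of joint flip_stop below 0.06 rad and y of tube_face in the frame of stop_plane between -0.005 and 0.002 m and z of tube_face in the frame of clip_bar between 0.038 and 0.046 m and z of tube_spigot in the frame of clip_bar between 0.038 and 0.046 m and x of tube_face in the frame of clip_bar between -0.004 and 0.004 m and x of tube_spigot in the frame of clip_bar between -0.004 and 0.004 m), for 0.2 s.
At the end, for the whole second after the job is handed in: The tube is snapped home in both clips (axis at both ends within 4 mm of the seated height and of the clips' line), its flush nut face within 5 mm of the stop's plane, at rest; the stop is flipped up beyond 0.95 rad (value of joint flip_stop above 0.95 rad and y of tube_face in the frame of stop_plane between -0.005 and 0.002 m and z of tube_face in the frame of clip_bar between 0.038 and 0.046 m and z of tube_spigot in the frame of clip_bar between 0.038 and 0.046 m and x of tube_face in the frame of clip_bar between -0.004 and 0.004 m and x of tube_spigot in the frame of clip_bar between -0.004 and 0.004 m and linear speed of steam_tube below 0.01 m/s); the robot touches nothing.
It fails at once if the tall can is tipped over (beyond 0.5 rad) (angle between can_white's own z axis and vertical above 0.5 rad).
It also fails if it takes over 67 s, if anything falls off the work surface, if the arm or the gripper's body presses on something with over 40 N, if the wrist force passes 120 N, or if a joint passes its speed limit or range.

## Working session

There is one attempt and no reset: what is moved stays moved. The work goes in short steps, Python scripts to look and compute and a tool call to move; the robot and the scene stay as the last step left them, time stands still between calls to the robot, and variables do not carry over. Pictures are saved under pics/ and viewed, at most 10 in all, crops included, and the job is handed in when it is done.

Besides the shell and the picture viewer there is one more tool, called after "Request:" as name([rows], argument=value, ...), one row to a line, values as JSON. play_rows: Moves the arm, as the interface text tells. Its arguments: {"type":"object","properties":{"series":{"type":"array","items":{"type":"array","items":{"type":"number"}}},"gripper":{"type":"number"}},"required":["series"]}

```bash
mkdir -p pics; cat > h.py <<'E'
from bench import read_state,get_image,job_done
import numpy as np,cv2,json
def snap(n,f):
    d=get_image(n);cv2.imwrite(f'pics/{f}.png',cv2.cvtColor(np.asarray(d['image'],np.uint8),cv2.COLOR_RGB2BGR))
    json.dump({k:np.asarray(v).tolist() for k,v in d.items() if k!='image'},open(f'pics/{f}.json','w'));return d
def ray(f,u,v,z):
    d=json.load(open(f'pics/{f}.json'));r=np.array(d['rotation'])@[(u-d['cx'])/d['fx'],(v-d['cy'])/d['fy'],1]
    e=np.array(d['eye']);return e+r*(z-e[2])/r[2]
def proj(f,p):
    d=json.load(open(f'pics/{f}.json'));c=np.array(d['rotation']).T@(np.array(p)-d['eye']);return c[0]/c[2]*d['fx']+d['cx'],c[1]/c[2]*d['fy']+d['cy']
def crop(f,x0,y0,x1,y1,k,o):
    i=cv2.imread(f'pics/{f}.png')[y0:y1,x0:x1];cv2.imwrite(f'pics/{o}.png',cv2.resize(i,None,fx=k,fy=k,interpolation=cv2.INTER_CUBIC))
E
python3 - <<'E'
from h import *
for n in("scene","top"):
    d=snap(n,n+'0');print(n,d['eye'],np.round(d['rotation'],3).tolist(),d['fx'],d['cx'],d['cy'])
s=read_state();print(s)
a=cv2.imread('pics/scene0.png');b=cv2.imread('pics/top0.png')
E
```

```text
scene [ -62.74514553 -232.52354931  811.73600131] [0.823, -0.423, 0.172, -0.337] 364.46459053710845 249.96180520510367 194.84582220818723
top [336.97423995 188.09527599 922.9373185 ] [0.705, -0.703, 0.054, -0.077] 359.46594695237354 257.5524095946573 195.23925083314867
{'clock': 0.1, 'joints': array([ 1.46657566e+00,  3.85447056e-01,  6.73648851e-03, -4.30709119e-04,
       -1.19399437e+00, -2.58614262e-01]), 'joint_vel': array([ 9.14870424e-05, -3.19465249e-03,  2.81333535e-03,  2.89250182e-03,
        7.87320754e-05, -4.89089595e-04]), 'joint_efforts': array([-4.23000629e-04, -3.93320453e+01,  1.88929367e+01,  4.19798389e+00,
       -2.58224150e-03,  6.42986379e-06]), 'position': array([221.63403531, 583.8646611 , 255.34106684]), 'ee_rot': array([ 9.83574135e-01, -1.80501998e-01, -1.25978727e-04,  9.66898441e-04]), 'contact_force': array([ 0.80225913,  0.47748992, -0.25898236]), 'wrist_torque': array([ 0.06284554, -0.01723262, -0.0257348 ]), 'grasp_force': 0.0, 'gripper_width': 85.49485641657023}
```

View pics/top0.png

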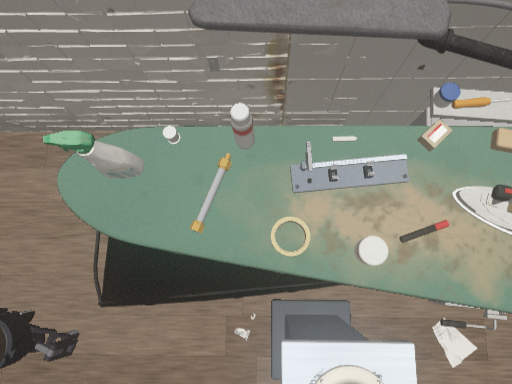

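View pics/scene0.png

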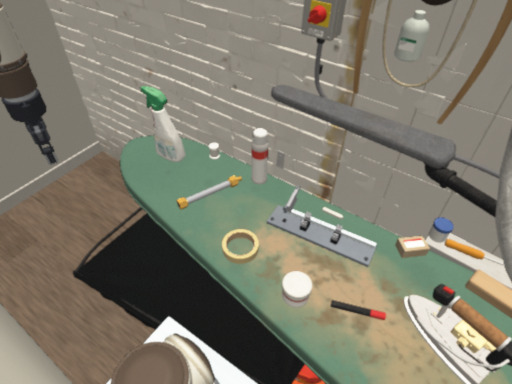

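The top view shows the tube from (197,227) to (226,158), with the can's top at (240,112). The bar runs from about (292,175) to (408,170), with the stop raised at (309,155). I'll enlarge this area.

```bash
sed -i "s/r=np.array(d\['rotation'\])@/r=R.from_quat(d['rotation']).as_matrix()@/;s/np.array(d\['rotation'\]).T@/R.from_quat(d['rotation']).as_matrix().T@/;2a from scipy.spatial.transform import Rotation as R" h.py
python3 - <<'E'
from h import *
crop('top0',180,95,420,245,3.3,'c1')
crop('scene0',165,120,385,270,3.6,'c2')
for u,v,z in((197,227,15),(226,158,15),(292,190,16),(408,180,16),(410,157,16)):print(ray('top0',u,v,z).round())
print(proj('top0',[450,0,0]),proj('top0',[450,100,0]))
E
```

```text
[426. 372.  15.]
[608. 302.  15.]
[522. 130.  16.]
[ 548. -166.   16.]
[ 609. -175.   16.]
(np.float64(342.8155836857651), np.float64(218.7419125277283)) (np.float64(303.65022211318256), np.float64(218.63043339130004))
```

View pics/c1.png

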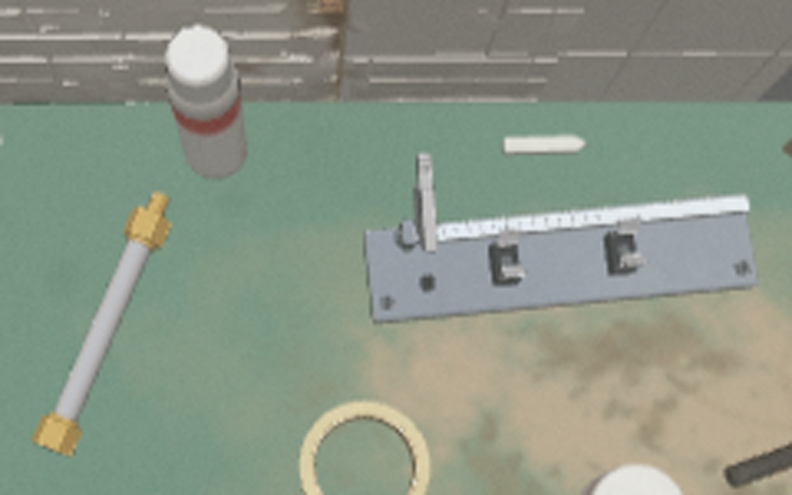

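View pics/c2.png

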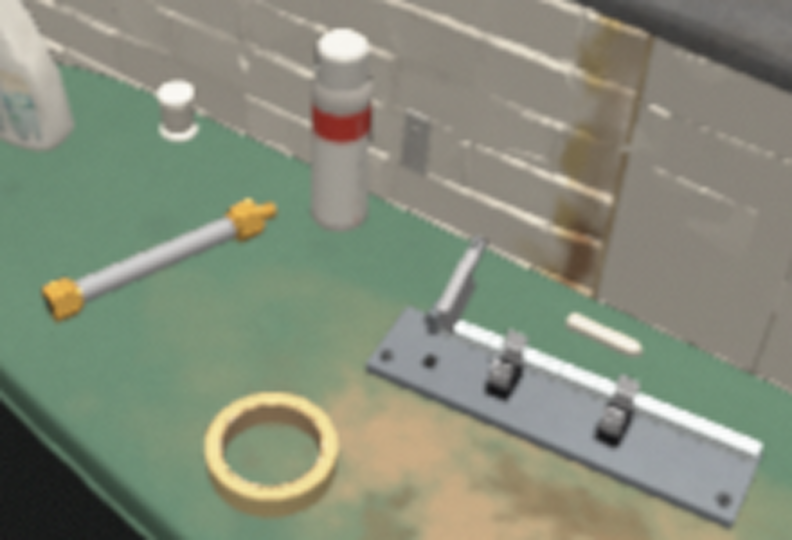

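The crops give three results:
- The tube's flush end is nearest the robot, with crop nut centres at about (57,434) and (150,225).
- The can's foot is at about (215,160) in the crop.
- The bar's corners are at (374,320), (365,231), (755,285) and (749,200). Its clip blocks are at (505,265) and (622,255), and the stop is up.

Next I'll fit the poses.

```bash
python3 - <<'E'
from h import *
from scipy.optimize import least_squares as ls
t=lambda u,v:(180+u/3.3,95+v/3.3)
s=lambda u,v:(165+u/3.6,120+v/3.6)
# bar: corners
pts=[((-37,150,16),t(374,320),'top0'),((37,150,16),t(365,231),'top0'),((-37,-150,16),t(755,286),'top0'),
((-37,150,16),s(368,366),'scene0'),((37,150,16),s(405,312),'scene0'),((-37,-150,16),s(730,517),'scene0')]
W=lambda p,q:(p[0]+q[0]*np.cos(p[2])-q[1]*np.sin(p[2]),p[1]+q[0]*np.sin(p[2])+q[1]*np.cos(p[2]),q[2])
f=lambda p:np.concatenate([np.subtract(proj(c,W(p,q)),px) for q,px,c in pts])
r=ls(f,[565,-20,.08],x_scale=[1,1,.01]);p=r.x;print('bar',p,r.fun.round(1))
for n,q in dict(L=(0,45,42),tipL=(-18,45,60),tab0=(68,105.5,77),fence=(29,-150,45),fence2=(29,-150,29)).items():
    a=proj('top0',W(p,q));b=proj('scene0',W(p,q));print(n,[(a[0]-180)*3.3,(a[1]-95)*3.3],[(b[0]-165)*3.6,(b[1]-120)*3.6],np.round(W(p,q)))
for a,b in (((57,434),(62,299)),((150,227),(247,218))):print('nut',ray('top0',*t(*a),15),ray('scene0',*s(*b),15))
print('can',ray('top0',*t(215,160),0),ray('scene0',*s(340,213),0))
print('wall foot',[ray('top0',*t(u,101),0).round() for u in (330,750)])
E
```

```text
bar [ 5.66480616e+02 -1.86122086e+01  1.02224387e-01] [-0.   0.9 -0.5  0.1  1.6 -0.5 -1.5 -1.  -0.1 -2.4  0.9  1.1]
L [np.float64(508.2533392054992), np.float64(255.09796321272046)] [np.float64(506.6799214098693), np.float64(360.1461912702955)] [562.  26.  42.]
tipL [np.float64(515.8156613772502), np.float64(272.497745124453)] [np.float64(499.6020154642405), np.float64(360.38330758000836)] [544.  24.  60.]
tab0 [np.float64(422.89499605471116), np.float64(163.15186517583112)] [np.float64(475.95707558809795), np.float64(246.66208104393306)] [623.  93.  77.]
fence [np.float64(759.8845520800273), np.float64(191.4853583791651)] [np.float64(769.2869468419714), np.float64(432.00776281152355)] [ 611. -165.   45.]
fence2 [np.float64(751.9158981725128), np.float64(197.71058056749342)] [np.float64(763.8597727168897), np.float64(445.27667781105214)] [ 611. -165.   29.]
nut [427.22258058 371.41415561  15.        ] [426.90349838 369.70374628  15.        ]
nut [592.18775057 303.33643474  15.        ] [594.73661611 304.12094569  15.        ]
can [652.80898    253.38357725   0.        ] [661.33472085 249.7001866    0.        ]
wall foot [array([703., 160.,   0.]), array([ 701., -180.,    0.])]
```

Bar frame estimate: (566,-19), yaw about 0.10 rad. Tube midpoint is about (510,337). I'll go over the bar for a closer look with the wrist camera.

Request:
play_rows([
  [16,-29,3,0,0,0.22],
  [16,-29,3,0,0,0.22],
  [16,-29,3,0,0,0.22],
  [16,-29,3,0,0,0.22],
  [16,-29,3,0,0,0.22],
  [16,-29,3,0,0,0.22],
  [16,-29,3,0,0,0.22],
  [16,-29,3,0,0,0.22],
  [16,-29,3,0,0,0.22],
  [16,-29,3,0,0,0.22],
  [16,-29,3,0,0,0.22],
  [16,-29,3,0,0,0.22],
  [16,-29,3,0,0,0.22],
  [16,-29,3,0,0,0.22],
  [16,-29,3,0,0,0.22],
  [16,-29,3,0,0,0.22],
  [16,-29,3,0,0,0.22],
  [16,-29,3,0,0,0.22],
  [16,-29,3,0,0,0.22],
  [0,0,0,0,0,0],
])

```text
clock: 1.77
position: [527.5, 29.5, 313.1]
ee_rot: [0.999, 0.035, -0.0, 0.001]
contact_force: [0.7, -0.1, 0.0]
gripper_width: 85.4
grasp_force: 0.0
```

```bash
python3 - <<'E'
from h import *
s=read_state();print(s['clock'],s['position'],s['joints'].round(2),R.from_quat(s['ee_rot']).as_matrix().round(3).tolist())
d=snap('wrist','w1');print(d['eye'])
crop('w1',0,0,512,384,1.56,'w1b')
E
```

```text
1.7667 [527.54821171  29.46646588 313.07814564] [ 0.36  0.18 -0.13  0.   -1.26  1.28] [[0.998, 0.07, -0.0], [0.07, -0.998, -0.001], [-0.0, 0.001, -1.0]]
[593.40936722  35.24771021 430.51812988]
```

View pics/w1b.png

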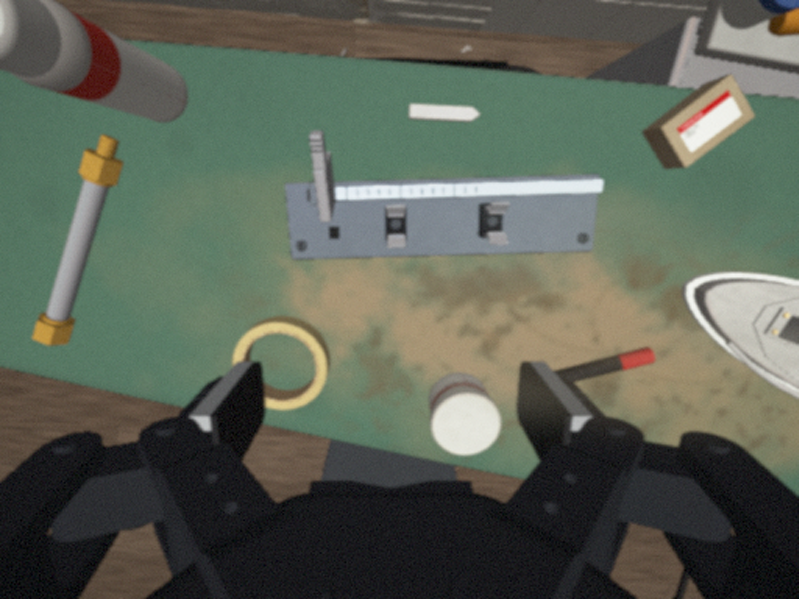

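The wrist view shows these positions:
- Bar corners at (293,259), (285,186) and (591,249).
- Clip centres at about (396,225) and (492,221).
- Stop's top edge at about (317,132), with its body down to (325,220).
- Tube nuts at (53,330) and (101,166).

I'll refit with all three cameras.

```bash
cat >> h.py <<'E'
t=lambda u,v:(180+u/3.3,95+v/3.3)
s_=lambda u,v:(165+u/3.6,120+v/3.6)
w=lambda u,v:(u/1.56,v/1.56)
W=lambda p,q:(p[0]+q[0]*np.cos(p[2])-q[1]*np.sin(p[2]),p[1]+q[0]*np.sin(p[2])+q[1]*np.cos(p[2]),q[2])
E
python3 - <<'E'
from h import *
from scipy.optimize import least_squares as ls
A=[((-37,150,16),w(293,259),'w1'),((37,150,16),w(285,185),'w1'),((-37,-150,16),w(591,249),'w1'),((-18.5,45,60),w(396,241),'w1'),((18.5,45,60),w(396,209),'w1'),((-18.5,-45,60),w(497,239),'w1'),((18.5,-45,60),w(495,206),'w1')]
B=[((-37,150,16),t(374,320),'top0'),((37,150,16),t(365,231),'top0'),((-37,-150,16),t(755,286),'top0'),
((-37,150,16),s_(368,366),'scene0'),((37,150,16),s_(405,312),'scene0'),((-37,-150,16),s_(730,517),'scene0')]
for n,pts in (('w',A),('wplate',A[:3]),('top',B[:3]),('all',A+B)):
    f=lambda p:np.concatenate([np.subtract(proj(c,W(p,q)),px) for q,px,c in pts])
    r=ls(f,[565,-20,.08],x_scale=[1,1,.01]);p=r.x;print(n,p.round(3),r.fun.round(1))
print('tab',np.round(W(p,(68,105.5,77)),1),[np.multiply(proj('w1',W(p,q)),1.56).round() for q in ((78,105.5,80),(68,105.5,77))])
print('nut',ray('w1',*w(53,331),15),ray('w1',*w(100,168),15),'can',ray('w1',*w(160,108),0))
E
```

```text
w [ 5.65948e+02 -1.63440e+01  1.03000e-01] [-1.9  1.9 -1.5 -0.   1.   2.  -0.2  3.2 -1.1 -3.8  0.6  2.3  2.8 -4.2]
wplate [ 5.67935e+02 -1.73350e+01  1.07000e-01] [-1.1  1.  -0.8 -1.   2.   0.4]
top [ 5.66575e+02 -1.78100e+01  9.30000e-02] [-0.5  0.4 -0.8 -0.4  1.3 -0. ]
all [ 5.66038e+02 -1.67920e+01  1.03000e-01] [-1.6  1.8 -1.2 -0.1  1.3  2.   0.1  3.2 -0.7 -3.9  0.9  2.3  3.2 -4.2
 -0.7  1.1 -1.2  0.3  0.9 -0.4 -2.1 -1.2 -0.7 -2.6  0.1  0.9]
tab [622.9  95.1  77. ] [array([315., 128.]), array([317., 142.])]
nut [423.52640143 374.64675684  15.        ] [590.72182114 308.53720251  15.        ] can [649.19800981 256.24215973   0.        ]
```

Request:
play_rows([
  [24,16,-20,0,0,0.08],
  [24,16,-20,0,0,0.08],
  [24,16,-20,0,0,0.08],
  [24,17,-20,0,0,0.08],
  [0,0,-28,0,0,0],
  [0,0,-28,0,0,0],
  [0,0,-28,0,0,0],
  [0,0,-28,0,0,0],
  [0,0,-20,0,0,0],
  [0,0,0,0,0,0],
  [0,0,0,0,0,0],
], gripper=0.45)

```text
clock: 2.73
position: [620.9, 98.9, 100.4]
ee_rot: [0.998, 0.055, -0.001, 0.001]
contact_force: [0.2, -0.1, 1.0]
gripper_width: 38.2
grasp_force: 0.0
```

```bash
python3 - <<'E'
from h import *
s=read_state();print(s['clock'],s['position'],s['joints'].round(2),R.from_quat(s['ee_rot']).as_matrix().round(3).tolist())
d=snap('wrist','w2');crop('w2',0,0,512,384,1.56,'w2b')
p=(566.8,-17.3,.102)
print([np.multiply(proj('w2',W(p,q)),1.56).round() for q in ((68,105.5,77),(0,45,60),(0,-45,60))])
E
```

```text
2.7333 [620.92809991  98.86616695 100.35750032] [ 0.41  0.53 -0.17  0.   -0.87  1.27] [[0.994, 0.109, -0.003], [0.109, -0.994, -0.001], [-0.003, 0.001, -1.0]]
[array([405., 369.]), array([538., 495.]), array([740., 496.])]
```

View pics/w2b.png

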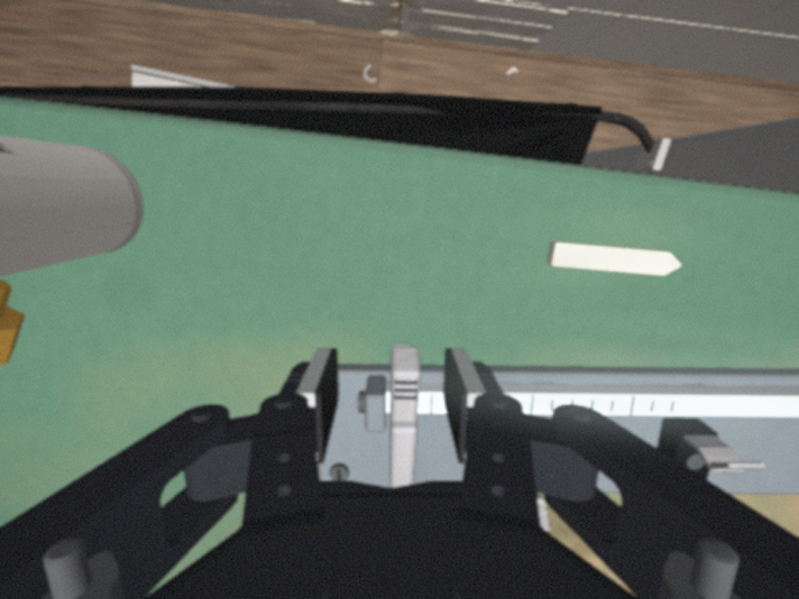

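The tab at (405,370) sits between the pads, about 4 mm towards the right pad. The prediction matches. I'll centre, lower and pinch.

Request:
play_rows([
  [1,-2,-6,0,0,0],
  [1,-1.5,-6,0,0,0],
  [0,0,-5,0,0,0],
  [0,0,0,0,0,0],
])

```text
clock: 3.12
position: [623.2, 94.5, 83.6]
ee_rot: [0.999, 0.054, -0.001, 0.0]
contact_force: [-0.2, -0.1, 0.2]
gripper_width: 38.2
grasp_force: 0.0
```

Request:
play_rows([
  [0,0,0,0,0,0],
  [0,0,0,0,0,0],
  [0,0,0,0,0,0],
  [0,0,0,0,0,0],
  [0,0,0,0,0,0],
  [0,0,0,0,0,0],
], gripper=0)

```text
clock: 3.62
position: [624.1, 94.3, 84.7]
ee_rot: [0.999, 0.054, 0.0, 0.0]
contact_force: [0.9, -4.2, 1.0]
gripper_width: 8.8
grasp_force: 59.8
```

Request:
play_rows([
  [-4,-0.4,2.7,0,0,0],
  [-4,-0.4,2.7,0,0,0],
  [-4.4,-0.5,2,0,0,0],
  [-4.4,-0.5,2,0,0,0],
  [-4.7,-0.5,1.4,0,0,0],
  [-4.7,-0.5,1.4,0,0,0],
  [-4.8,-0.5,0.7,0,0,0],
  [-4.8,-0.5,0.7,0,0,0],
  [0,0,0,0,0,0],
])

```text
clock: 4.37
position: [590.3, 91.0, 98.8]
ee_rot: [0.999, 0.054, 0.004, -0.001]
contact_force: [5.7, -4.8, -2.0]
gripper_width: 8.5
grasp_force: 58.8
```

Request:
play_rows([
  [-4.8,-0.5,0,0,0,0],
  [-4.8,-0.5,0,0,0,0],
  [-4.8,-0.5,-0.8,0,0,0],
  [-4.8,-0.5,-0.8,0,0,0],
  [-4.6,-0.5,-1.5,0,0,0],
  [-4.6,-0.5,-1.5,0,0,0],
  [-4.3,-0.4,-2.1,0,0,0],
  [-4.3,-0.4,-2.1,0,0,0],
  [-2,-0.2,-1,0,0,0],
  [0,0,0,0,0,0],
  [0,0,0,0,0,0],
])

```text
clock: 5.28
position: [553.7, 87.3, 92.4]
ee_rot: [0.998, 0.055, 0.006, -0.001]
contact_force: [3.9, -7.1, 13.2]
gripper_width: 8.4
grasp_force: 64.2
```

Request:
play_rows([
  [-2,0,1,0,0,0],
  [-2,0,1,0,0,0],
  [-2,0,0,0,0,0],
  [0,0,0,0,0,0],
  [0,0,0,0,0,0],
])

```text
clock: 5.7
position: [547.6, 86.9, 90.7]
ee_rot: [0.999, 0.054, 0.005, -0.001]
contact_force: [13.0, -9.3, -9.2]
gripper_width: 8.5
grasp_force: 59.4
```

Request:
play_rows([
  [0,0,0,0,0,0],
  [0,0,0,0,0,0],
  [0,0,0,0,0,0],
  [0,0,10,0,0,0],
  [0,0,25,0,0,0],
  [0,0,30,0,0,0],
  [0,0,30,0,0,0],
  [0,0,30,0,0,0],
  [-20,0,30,0,0,0],
  [-30,0,0,0,0,0],
  [-30,0,0,0,0,0],
  [0,0,0,0,0,0],
], gripper=0.45)

```text
clock: 6.7
position: [458.1, 86.4, 246.3]
ee_rot: [0.998, 0.055, -0.001, -0.001]
contact_force: [-0.2, 0.2, -0.9]
gripper_width: 38.5
grasp_force: 0.0
```

```bash
python3 - <<'E'
from h import *
s=read_state();print(s['clock'],s['position'],s['contact_force'])
d=snap('wrist','w3')
p=(566.8,-17.3,.102)
q=lambda *a:np.round(proj('w3',W(p,a))).tolist()
print('tab',q(-12,105.5,92),q(2,105.5,92),q(-5,105.5,82),'clips',q(0,45,60),q(0,-45,60))
def tab(a,x,z):
    x-=28;z-=26;return q(28+x*np.cos(a)+z*np.sin(a),105.5,26-x*np.sin(a)+z*np.cos(a))
print([ (a,tab(a,-12,92),tab(a,2,92)) for a in (0,.06,.12)])
u,v=map(int,q(0,60,60));x=min(max(u-130,0),512-260);y=min(max(v-95,0),384-190);print(x,y)
crop('w3',x,y,x+260,y+190,3,'w3b')
E
```

```text
6.7 [458.05210314  86.36106496 246.31798592] [-0.20111464  0.22685004 -0.86374359]
tab [261.0, 98.0] [262.0, 82.0] [261.0, 91.0] clips [318.0, 89.0] [403.0, 89.0]
[(0, [261.0, 98.0], [262.0, 82.0]), (0.06, [261.0, 93.0], [262.0, 77.0]), (0.12, [262.0, 88.0], [262.0, 73.0])]
173 0
```

View pics/w3b.png

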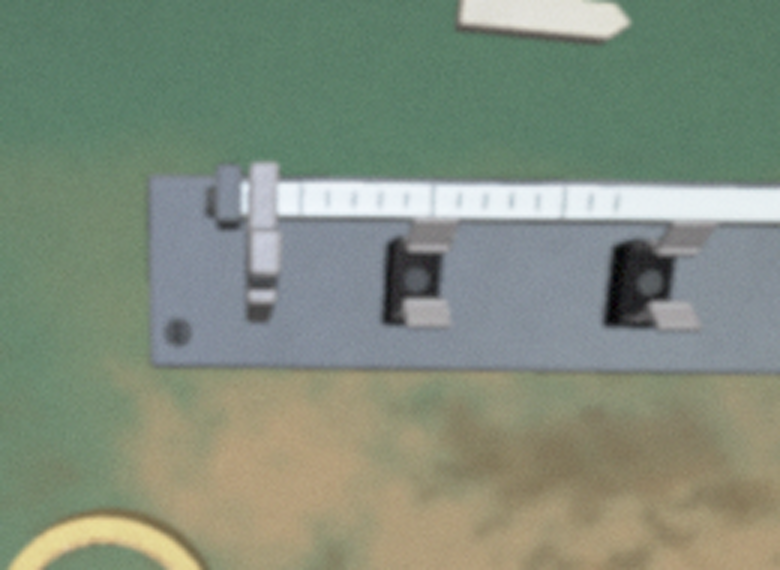

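The stop looks nearly down: its tab top spans crop rows 229–275, the front shoulder ends at 303 and the leaf's rear is at 163. I'll work out its angle together with a refined bar position.

```bash
python3 - <<'E'
from h import *
from scipy.optimize import least_squares as ls
c=lambda u,v:(173+u/3,v/3)
S=[((-16,105.5,66),c(262,303)),((-12,105.5,92),c(264,275)),((2,105.5,92),c(265,230)),((30,105.5,66),c(265,163))]
B=[((-18.5,45,60),c(428,313)),((18.5,45,60),c(435,235)),((-18.5,-45,60),c(675,316)),((18.5,-45,60),c(690,238)),((-37,150,16),c(152,366)),((37,150,16),c(150,177))]
def rot(a,q):
    x,y,z=q[0]-28,q[1],q[2]-26;return (28+x*np.cos(a)+z*np.sin(a),y,26-x*np.sin(a)+z*np.cos(a))
f=lambda p:np.concatenate([np.subtract(proj('w3',W(p,q)),px) for q,px in B]+[np.subtract(proj('w3',W(p,rot(p[3],q))),px) for q,px in S])
r=ls(f,[566,-17,.1,0],x_scale=[1,1,.01,.01]);print(r.x.round(3),r.fun.round(1).reshape(-1,2).tolist())
g=lambda p:np.concatenate([np.subtract(proj('w3',W(p,q)),px) for q,px in B])
print(ls(g,[566,-17,.1],x_scale=[1,1,.01]).x)
E
```

```text
[ 5.63606e+02 -1.71640e+01  8.30000e-02  8.90000e-02] [[-0.2, 5.0], [0.6, -6.2], [0.8, 6.3], [1.8, -4.7], [-1.6, 1.7], [-1.0, -0.1], [-0.6, 0.1], [-0.1, 0.6], [0.0, -0.2], [-0.1, -1.0]]
[ 5.63649510e+02 -1.69983557e+01  8.19525801e-02]
```

The stop is at about 0.09 rad, so it isn't fully down yet. I'll push its tab from behind with closed fingers.

Request:
play_rows([
  [31,1,0,0,0,0],
  [31,1,0,0,0,0],
  [31,1,0,0,0,0],
  [31,1,0,0,0,0],
  [0,0,-15,0,0,0],
  [0,0,-30,0,0,0],
  [0,0,-30,0,0,0],
  [0,0,-30,0,0,0],
  [0,0,-25,0,0,0],
  [0,0,-16,0,0,0],
  [0,0,0,0,0,0],
  [0,0,0,0,0,0],
], gripper=0)

```text
clock: 7.75
position: [587.4, 91.1, 98.6]
ee_rot: [0.999, 0.054, -0.001, 0.0]
contact_force: [-0.2, 0.1, -0.4]
gripper_width: 0.2
grasp_force: 0.0
```

Request:
play_rows([
  [-5,-0.5,0,0,0,0],
  [-5,-0.5,0,0,0,0],
  [-4,-0.4,0,0,0,0],
  [-3,0,0,0,0,0],
  [0,0,0,0,0,0],
])

```text
clock: 8.17
position: [569.5, 89.7, 100.1]
ee_rot: [0.999, 0.054, 0.001, -0.0]
contact_force: [-0.0, -0.6, 0.2]
gripper_width: -0.1
grasp_force: 0.0
```

Request:
play_rows([
  [-2,0,0,0,0,0],
  [-2,0,0,0,0,0],
  [-2,0,0,0,0,0],
  [0,0,0,0,0,0],
])

```text
clock: 8.5
position: [566.2, 90.0, 99.8]
ee_rot: [0.998, 0.055, 0.003, -0.0]
contact_force: [5.0, -0.6, -2.7]
gripper_width: 0.1
grasp_force: 2.7
```

Request:
play_rows([
  [-2,0,0,0,0,0],
  [-2,0,0,0,0,0],
  [0,0,0,0,0,0],
  [0,0,0,0,0,0],
])

```text
clock: 8.83
position: [565.8, 90.7, 100.4]
ee_rot: [0.998, 0.055, 0.007, -0.001]
contact_force: [13.3, -2.6, -6.3]
gripper_width: 0.0
grasp_force: 6.4
```

The stop is hard against its lower limit: 13 N with no motion. Now I'll go over the tube.

Request:
play_rows([
  [6,0.5,0,0,0,0],
  [6,0.5,5,0,0,0],
  [0,0,25,0,0,0],
  [0,0,35,0,0,0],
  [0,0,35,0,0,0],
  [-8,31,20,0,0,-0.6],
  [-8,31,20,0,0,-0.6],
  [-8,31,0,0,0,-0.6],
  [-8,31,0,0,0,-0.6],
  [-8,31,0,0,0,-0.6],
  [-8,31,0,0,0,-0.6],
  [-8,31,0,0,0,-0.6],
  [-6,31,0,0,0,-0.5],
  [0,0,0,0,0,0],
  [0,0,0,0,0,0],
], gripper=1)

```text
clock: 10.08
position: [509.0, 339.9, 238.7]
ee_rot: [0.982, -0.189, -0.001, 0.001]
contact_force: [0.2, -0.6, -0.3]
gripper_width: 85.5
grasp_force: 0.0
```

```bash
python3 - <<'E'
from h import *
s=read_state();print(s['clock'],s['position'],R.from_quat(s['ee_rot']).as_matrix().round(3).tolist())
d=snap('wrist','w4');im=cv2.cvtColor(cv2.imread('pics/w4.png'),cv2.COLOR_BGR2HSV)
m=cv2.inRange(im,(12,120,90),(30,255,255));n,l,st,ce=cv2.connectedComponentsWithStats(m)
for i in range(1,n):
    if st[i,4]>60:print(st[i],ce[i].round(1),ray('w4',*ce[i],17).round(1))
for q in ((425.5,372.5,15),(592,306,15)):print(proj('w4',q))
E
```

```text
10.0833 [508.96277703 339.8588584  238.70197105] [[0.928, -0.372, -0.002], [-0.372, -0.928, -0.001], [-0.001, 0.002, -1.0]]
[237  72  27  40 759] [250.   94.7] [596.3 306.   17. ]
[239 227  24  21 423] [250.1 237.4] [425.9 374.2  17. ]
(np.float64(251.38432690654687), np.float64(236.57706668482726))
(np.float64(251.40573991320937), np.float64(98.33668480907134))
```

Request:
play_rows([
  [0,0.5,-28,0,0,0],
  [0,0.5,-28,0,0,0],
  [0,0,-28,0,0,0],
  [0,0,-28,0,0,0],
  [0,0,-28,0,0,0],
  [0,0,-28,0,0,0],
  [0,0,-22,0,0,0],
  [0,0,-12,0,0,0],
  [0,0,-6,0,0,0],
  [0,0,0,0,0,0],
  [0,0,0,0,0,0],
])

```text
clock: 11.05
position: [510.8, 339.7, 32.2]
ee_rot: [0.982, -0.191, 0.001, -0.001]
contact_force: [-0.1, 0.0, 0.5]
gripper_width: 85.2
grasp_force: 0.0
```

Request:
play_rows([
  [0,0,0,0,0,0],
  [0,0,0,0,0,0],
  [0,0,0,0,0,0],
  [0,0,0,0,0,0],
  [0,0,0,0,0,0],
  [0,0,0,0,0,0],
  [0,0,0,0,0,0],
  [0,0,0,0,0,0],
], gripper=0)

```text
clock: 11.72
position: [510.1, 339.8, 31.8]
ee_rot: [0.982, -0.191, 0.0, -0.0]
contact_force: [-1.7, -0.3, 5.7]
gripper_width: 17.6
grasp_force: 58.7
```

Request:
play_rows([
  [0,0,10,0,0,0],
  [0,0,25,0,0,0],
  [0,0,35,0,0,0],
  [-5,0,35,0,0,0],
  [-5,0,25,0,0,-0.95],
  [-5,0,10,0,0,-0.95],
  [-5,0,0,0,0,-0.95],
  [-5,0,0,0,0,-0.95],
  [0,0,0,0,0,-0.95],
  [0,0,0,0,0,-0.95],
  [0,0,0,0,0,-0.95],
  [0,0,0,0,0,-0.95],
  [0,0,0,0,0,-0.95],
  [0,0,0,0,0,-0.95],
  [0,0,0,0,0,-0.95],
  [0,0,0,0,0,0],
  [0,0,0,0,0,0],
])

```text
clock: 13.13
position: [484.6, 339.2, 170.6]
ee_rot: [0.74, -0.673, -0.0, 0.001]
contact_force: [0.1, 0.9, -2.5]
gripper_width: 17.5
grasp_force: 58.9
```

Request:
play_rows([
  [6.7,-30.7,0,0,0,0],
  [6.7,-30.7,0,0,0,0],
  [6.7,-30.7,0,0,0,0],
  [6.7,-30.7,0,0,0,0],
  [6.7,-30.7,0,0,0,0],
  [6.7,-30.7,0,0,0,0],
  [6.7,-30.7,0,0,0,0],
  [6.7,-30.7,0,0,0,0],
  [6.7,-30.7,0,0,0,0],
  [6.7,-30.7,0,0,0,0],
  [6.7,-30.7,0,0,0,0],
  [6.7,-30.7,0,0,0,0],
  [0,0,-20,0,0,0],
  [0,0,-20,0,0,0],
  [0,0,-15,0,0,0],
  [0,0,0,0,0,0],
  [0,0,0,0,0,0],
])

```text
clock: 14.55
position: [565.0, -29.0, 115.5]
ee_rot: [0.74, -0.673, -0.001, 0.001]
contact_force: [0.8, 0.3, -2.3]
gripper_width: 17.8
grasp_force: 59.0
```

```bash
python3 - <<'E'
from h import *
s=read_state();print(s['clock'],s['position'],R.from_quat(s['ee_rot']).as_matrix().round(3).tolist())
for n in ('wrist','scene','top'):snap(n,n[0]+'5')
a=cv2.imread('pics/w5.png')[:, :];b=cv2.imread('pics/s5.png')[150:290,230:430];b=cv2.resize(b,(400,280),interpolation=cv2.INTER_CUBIC)
c=cv2.imread('pics/t5.png')[110:210,270:430];c=cv2.resize(c,(400,250),interpolation=cv2.INTER_CUBIC)
o=np.zeros((530,800,3),np.uint8);o[:300,:400]=cv2.resize(a,(400,300));o[:280,400:]=b;o[280:530,400:]=c
cv2.imwrite('pics/m5.png',o)
E
```

```text
14.55 [564.95818517 -29.01461428 115.53615513] [[0.094, -0.996, -0.002], [-0.996, -0.094, -0.001], [0.0, 0.002, -1.0]]
```

View pics/m5.png

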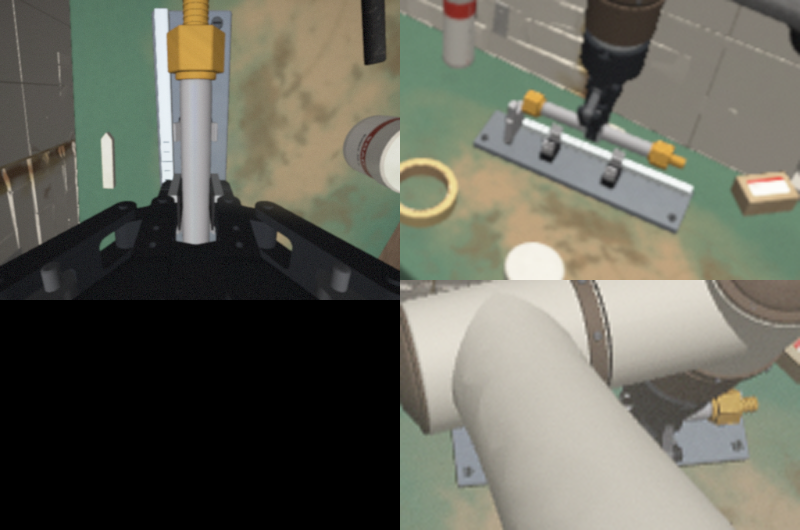

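The wrist view shows the right clip's arms at (183,130) and (210,130), symmetric about the tube at x≈196 and parallel to it. I'll lower the tube.

Request:
play_rows([
  [0,0,-12,0,0,0],
  [0,0,-12,0,0,0],
  [0,0,-10,0,0,0],
  [0,0,-4,0,0,0],
  [0,0,-2,0,0,0],
  [0,0,0,0,0,0],
  [0,0,0,0,0,0],
])

```text
clock: 15.28
position: [565.9, -28.7, 76.7]
ee_rot: [0.739, -0.673, 0.0, -0.0]
contact_force: [0.0, -0.0, -3.1]
gripper_width: 17.7
grasp_force: 59.0
```

Request:
play_rows([
  [0,0,-1.5,0,0,0],
  [0,0,-1,0,0,0],
  [0,0,0,0,0,0],
  [0,0,0,0,0,0],
])

```text
clock: 15.62
position: [565.2, -28.8, 73.7]
ee_rot: [0.739, -0.674, -0.0, 0.0]
contact_force: [-0.1, 1.1, -2.1]
gripper_width: 17.9
grasp_force: 59.1
```

Request:
play_rows([
  [-0.3,3,0,0,0,0],
  [-0.3,3,0,0,0,0],
  [-0.2,2,0,0,0,0],
  [0,0,0,0,0,0],
])

```text
clock: 15.95
position: [564.4, -20.3, 73.6]
ee_rot: [0.739, -0.673, -0.0, 0.0]
contact_force: [-1.7, -0.0, -1.6]
gripper_width: 17.8
grasp_force: 59.1
```

Request:
play_rows([
  [-0.1,1.5,0,0,0,0],
  [-0.1,1.5,0,0,0,0],
  [0,0,0,0,0,0],
])

```text
clock: 16.2
position: [564.2, -18.3, 73.7]
ee_rot: [0.739, -0.673, 0.0, 0.001]
contact_force: [-0.5, -3.4, -0.7]
gripper_width: 17.9
grasp_force: 59.2
```

Request:
play_rows([
  [0,1,0,0,0,0],
  [0,0,0,0,0,0],
])

```text
clock: 16.37
position: [564.2, -18.1, 73.7]
ee_rot: [0.739, -0.673, 0.0, 0.001]
contact_force: [-0.3, -6.5, -1.6]
gripper_width: 17.5
grasp_force: 59.2
```

Request:
play_rows([
  [0,0,0,0,0,0],
  [0,0,0,0,0,0],
  [0,0,0,0,0,0],
  [0,0,0,0,0,0],
  [0,0,0,0,0,0],
  [0,0,0,0,0,0],
  [0,0,8,0,0,0],
  [0,0,10,0,0,0],
  [0,0,12,0,0,0],
  [0,0,0,0,0,0],
  [0,0,0,0,0,0],
], gripper=0.4)

```text
clock: 17.28
position: [565.1, -16.6, 105.0]
ee_rot: [0.739, -0.674, 0.001, -0.001]
contact_force: [0.4, -0.3, -0.8]
gripper_width: 34.3
grasp_force: 0.0
```

```bash
python3 - <<'E'
from h import *
s=read_state();print(s['clock'],s['position'],s['contact_force'])
for n in ('wrist','scene'):snap(n,n[0]+'6')
a=cv2.imread('pics/w6.png');b=cv2.imread('pics/s6.png')[160:260,255:405];b=cv2.resize(b,(750,500),interpolation=cv2.INTER_CUBIC)[:,:]
o=np.zeros((500,800,3),np.uint8);o[:,:375]=cv2.resize(a,(667,500))[:,100:475];o[:,375:]=cv2.resize(b,(637,425))[:,:425].shape and np.vstack([cv2.resize(b,(425,283)),np.zeros((217,425,3),np.uint8)])
cv2.imwrite('pics/m6.png',o)
p=(563.8,-17.2,.09)
for n,q in dict(face57=(0,100.5,57),nutr57=(0,-89,57),spig=(0,-117.5,57)).items():
    u,v=proj('s6',W(p,q));print(n,(u-255)*425/150+375,(v-160)*2.83,'wrist',np.multiply(proj('w6',W(p,q)),667/512)-[100,0])
E
```

```text
17.2833 [565.05594582 -16.58274655 104.95480209] [ 0.39159772 -0.32809051 -0.83705561]
face57 466.4916906930553 139.039975255459 wrist [229.87823215 451.30011547]
nutr57 651.2949988369421 216.0533296545307 wrist [232.21936509  95.19481272]
spig 681.3824157742247 228.59170316535275 wrist [232.70713055  21.00173247]
```

View pics/m6.png

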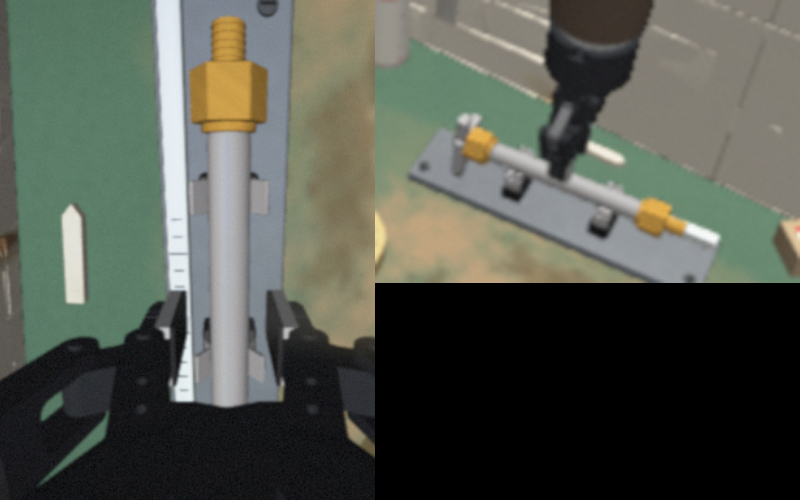

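The tube lies centred in both mouths, with the spigot end at (228,18) against a predicted (233,21), and its nut touches the stop. Now I'll close the fingers and press.

Request:
play_rows([
  [-0.5,-0.5,0,0,0,0],
  [0,0,0,0,0,0],
  [0,0,0,0,0,0],
  [0,0,0,0,0,0],
  [0,0,0,0,0,0],
  [0,0,-5,0,0,0],
  [0,0,-4,0,0,0],
  [0,0,0,0,0,0],
], gripper=0)

```text
clock: 18.05
position: [563.1, -17.4, 93.4]
ee_rot: [0.739, -0.674, -0.001, 0.001]
contact_force: [-0.1, -0.7, 0.0]
gripper_width: 0.2
grasp_force: 0.0
```

Request:
play_rows([
  [0,0,-2,0,0,0],
  [0,0,-2,0,0,0],
  [0,0,-2,0,0,0],
  [0,0,-2,0,0,0],
  [0,0,-2,0,0,0],
  [0,0,0,0,0,0],
])

```text
clock: 18.55
position: [565.6, -17.2, 86.6]
ee_rot: [0.74, -0.673, 0.002, -0.001]
contact_force: [-0.4, -0.1, 7.3]
gripper_width: 0.1
grasp_force: 3.6
```

Request:
play_rows([
  [0,0,-1.5,0,0,0],
  [0,0,-1.5,0,0,0],
  [0,0,-1.5,0,0,0],
  [0,0,-1.5,0,0,0],
  [0,0,0,0,0,0],
])

```text
clock: 18.97
position: [563.3, -17.4, 77.8]
ee_rot: [0.739, -0.674, -0.001, 0.001]
contact_force: [-0.3, -0.3, -1.1]
gripper_width: 0.1
grasp_force: 0.0
```

Request:
play_rows([
  [0,0,-1.5,0,0,0],
  [0,0,-1.5,0,0,0],
  [0,0,-1.5,0,0,0],
  [0,0,0,0,0,0],
])

```text
clock: 19.3
position: [565.3, -17.1, 76.7]
ee_rot: [0.74, -0.673, 0.001, -0.001]
contact_force: [-2.9, 1.0, 14.3]
gripper_width: -0.0
grasp_force: 6.8
```

Both clips have snapped: centre axis at about 41.7 mm, held at 14 N. Next I'll go in front of the tab to flip the stop up.

Request:
play_rows([
  [0,0,8,0,0,0],
  [0,0,25,0,0,0],
  [0,0,32,0,0,0],
  [-10,10,0,0,0,0],
  [-12,24,0,0,0,0],
  [-12,24,0,0,0,0],
  [-12,24,0,0,0,0],
  [0,22,0,0,0,0],
  [0,0,-15,0,0,0],
  [0,0,-20,0,0,0],
  [0,0,0,0,0,0],
  [0,0,0,0,0,0],
])

```text
clock: 20.3
position: [517.2, 86.4, 103.4]
ee_rot: [0.739, -0.674, -0.0, 0.001]
contact_force: [1.0, 0.9, 0.6]
gripper_width: -0.1
grasp_force: 0.0
```

```bash
python3 - <<'E'
from h import *
s=read_state();print(s['clock'],s['position'],s['contact_force'])
snap('scene','s7')
crop('s7',255,150,415,260,5,'s7b')
p=(563.8,-17.2,.09)
for n,q in dict(face42=(0,100.5,42),nutr42=(0,-89,42),spig=(0,-117.5,42)).items():
    u,v=proj('s7',W(p,q));print(n,(u-255)*5,(v-150)*5)
E
```

```text
20.3 [517.22291071  86.42541945 103.38989515] [1.02226531 0.91331407 0.62275755]
face42 159.55199094619104 313.52312881210565
nutr42 481.91510551311296 449.3301280465964
spig 534.3533587998434 471.421618983878
```

View pics/s7b.png

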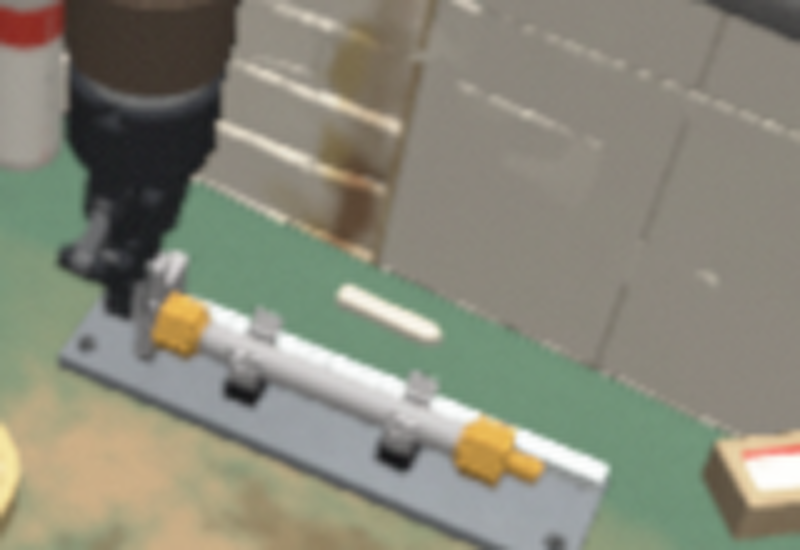

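The tube is seated in both clips with its nut against the stop; the spigot end is at (543,468) against a predicted (534,471). I'll push the tab back.

Request:
play_rows([
  [5,0.4,0,0,0,0],
  [5,0.4,0,0,0,0],
  [5,0.4,0,0,0,0],
  [5,0.5,0,0,0,0],
  [5,0.5,0,0,0,0],
  [5,0.5,0,0,0,0],
  [5,0.5,0,0,0,0],
  [5,0.5,0,0,0,0],
  [5,0.5,0,0,0,0],
  [5,0.5,0,0,0,0],
  [0,0,0,0,0,0],
])

```text
clock: 21.27
position: [573.0, 92.0, 109.3]
ee_rot: [0.74, -0.672, 0.004, -0.004]
contact_force: [-1.0, -3.5, 18.8]
gripper_width: -0.1
grasp_force: 9.2
```

Request:
play_rows([
  [4,0.4,0,0,0,0],
  [4,0.4,0,0,0,0],
  [4,0.4,0,0,0,0],
  [3,0.3,0,0,0,0],
  [0,0,0,0,0,0],
])

```text
clock: 21.68
position: [588.5, 93.5, 108.4]
ee_rot: [0.74, -0.673, 0.004, -0.005]
contact_force: [2.7, -2.7, 11.2]
gripper_width: -0.0
grasp_force: 5.9
```

Request:
play_rows([
  [3,0.3,-1,0,0,0],
  [2,0.2,-1,0,0,0],
  [0,0,0,0,0,0],
  [0,0,0,0,0,0],
])

```text
clock: 22.02
position: [594.4, 94.1, 106.8]
ee_rot: [0.74, -0.673, 0.005, -0.006]
contact_force: [4.2, -2.7, 11.9]
gripper_width: -0.1
grasp_force: 5.6
```

Request:
play_rows([
  [0,0,10,0,0,0],
  [0,0,30,0,0,0],
  [-10,0,40,0,0,0],
  [-25,0,40,0,0,0],
  [-30,0,40,0,0,0],
  [-30,-10,0,0,0,0],
  [-30,-10,0,0,0,0],
  [0,0,0,0,0,0],
  [0,0,0,0,0,0],
])

```text
clock: 22.77
position: [469.8, 73.1, 251.5]
ee_rot: [0.739, -0.673, 0.0, -0.001]
contact_force: [0.4, 1.1, 0.6]
gripper_width: 0.2
grasp_force: 0.0
```

```bash
python3 - <<'E'
from h import *
s=read_state();print(s['clock'],s['position'],s['contact_force'])
snap('scene','s8');snap('wrist','w8')
p=(563.8,-17.2,.09)
def rot(a,q):
    x,y,z=q[0]-28,q[1],q[2]-26;return (28+x*np.cos(a)+z*np.sin(a),y,26-x*np.sin(a)+z*np.cos(a))
for a in (0,.8,.95,1.1,1.2):
    print(a,[np.round(proj('s8',W(p,rot(a,q))),1).tolist() for q in ((-12,105.5,92),(2,105.5,92))],[np.round(proj('w8',W(p,rot(a,q))),1).tolist() for q in ((-12,105.5,92),)])
# difference scene: initial (stop up) vs now, near stop
a=cv2.imread('pics/scene0.png').astype(int);b=cv2.imread('pics/s8.png').astype(int);c=cv2.imread('pics/s7.png').astype(int)
g=lambda i:i[180:215:2,275:305:2].mean(2).astype(int)
print('now-initial');print(abs(g(b)-g(a)));print('now');print(g(b))
E
```

```text
22.7667 [469.8338145   73.12841782 251.49374559] [0.41497196 1.09487496 0.61908249]
0 [[284.6, 202.6], [286.9, 199.4]] [[183.1, 188.5]]
0.8 [[294.4, 187.1], [295.6, 187.5]] [[123.1, 190.5]]
0.95 [[295.9, 185.7], [296.8, 186.8]] [[114.2, 189.5]]
1.1 [[297.3, 184.9], [297.9, 186.7]] [[107.0, 188.2]]
1.2 [[298.1, 184.7], [298.5, 186.9]] [[103.2, 187.2]]
now-initial
[[81 85 31 41  3  8  7  8  8  7  7  7  6  7  7]
 [78 83 25 27  1 10  9  9  8  7  6  6  8  8  7]
 [71 84 26 17  4  6  6  7 10  7  8  7  8  8  8]
 [ 1 24  7  0  7  7  6  6  7  7  9 26 32  9  7]
 [ 7  6  5  6  6  6  8  8  7  7 27 33  7  7  9]
 [ 6  6  7  8  7  6  6  5  8  9 19  5  6  6  8]
 [ 7  9  7  7  6  6  7  7  6 22  8  3  6  8  7]
 [ 8  6  5  6  6  8  6  7 10  9  1  8  6  5  6]
 [ 7  6  5  6  6  7  6  7 11  6  8  9  7  7  7]
 [ 8  8  7  6  7  8  6  8 10  4  7 12  6  7  7]
 [ 7  9  6  6  7  8  6  9  9  5  7  7  9  7  7]
 [ 6  8  7  8  7  9  7  8  6  4  6  6  6  7  6]
 [ 6  8  7  8  7  9  9  8  6  5  7  7  7  7  7]
 [ 9  9  8  8  7  5 23 29  7  5  7  8  8  5  7]
 [ 8  9  8  8  7  6  5 37 22  0  6  6  6  8  7]
 [ 8 10  7  8  
[... 568 characters left out ...]
0 128]
 [128 128 126 127 127 127 128 128 156 218 171 126 130 128 129]
 [128 127 127 127 126 128 129 132 196 211 120 130 130 130 130]
 [129 129 128 127 127 129 129 155 217 168 108 129 129 131 131]
 [130 130 128 128 127 128 130 194 210 118 107 124 130 130 129]
 [131 131 130 130 129 130 154 214 167 104 114 128 130 129 129]
 [134 137 133 133 132 142 198 208 118 105 124 130 130 130 130]
 [140 152 161 151 132 150 169 165 106 113 129 131 129 129 129]
 [146 162 163 162 108 101 100 135 121 135 131 129 129 131 130]
 [161 164 163 162 126  87 128 169 177 183 197 184 140 131 130]
 [162 163 164 164 141 100 143 169 172 170 160 231 245 227 152]
 [162 163 162 161 163 154 140 137 143 153 156 207 243 246 249]]
```

The leaf is back almost where it started. I'll get a more precise angle from the wrist image.

```bash
python3 - <<'E'
from h import *
p=(563.8,-17.2,.09)
def rot(a,q):
    x,y,z=q[0]-28,q[1],q[2]-26;return (28+x*np.cos(a)+z*np.sin(a),y,26-x*np.sin(a)+z*np.cos(a))
for a in (.8,.95,1.1,1.2):
    print(a,[np.round(proj('w8',W(p,rot(a,q))),1).tolist() for q in ((2,105.5,92),(-12,105.5,92),(-16,105.5,66),(-16,105.5,20))])
print('plate back edge',proj('w8',W(p,(37,105.5,16))),'front',proj('w8',W(p,(-37,105.5,16))))
g=cv2.cvtColor(cv2.imread('pics/w8.png'),cv2.COLOR_BGR2HSV)
for v in range(172,206,3):print(v,'V',g[v,84:200:3,2].tolist(),'S',g[v,84:150:3,1].tolist())
E
```

```text
0.8 [[118.2, 188.0], [123.1, 190.5], [149.3, 186.9], [186.6, 180.5]]
0.95 [[111.8, 186.8], [114.2, 189.5], [141.2, 186.8], [181.9, 181.4]]
1.1 [[107.0, 185.4], [107.0, 188.2], [133.8, 186.4], [176.5, 182.2]]
1.2 [[104.8, 184.4], [103.2, 187.2], [129.4, 186.0], [172.7, 182.7]]
plate back edge (np.float64(160.00105354806033), np.float64(174.29036982340202)) front (np.float64(215.65674233741282), np.float64(174.45762026694243))
172 V [122, 133, 134, 135, 130, 133, 132, 135, 135, 133, 137, 134, 137, 138, 136, 138, 136, 140, 135, 134, 135, 138, 136, 131, 129, 230, 241, 242, 122, 166, 222, 221, 219, 223, 198, 156, 154, 149, 110] S [63, 71, 69, 68, 65, 67, 70, 66, 76, 69, 67, 70, 65, 63, 68, 72, 69, 69, 66, 65, 72, 68]
175 V [116, 130, 135, 134, 131, 134, 135, 136, 137, 138, 137, 132, 137, 138, 133, 135, 122, 104, 101, 93, 92, 86, 90, 85, 85, 81, 81, 87, 88, 138, 219, 221, 225, 221, 199, 148, 139, 97, 111] S [48, 65, 70, 72, 78, 69, 74, 73, 69, 68, 73, 70, 63, 68, 61, 68, 50, 34, 33, 14, 8, 6]
178 V [120, 130, 130, 133, 135, 132, 137, 132, 138, 133, 128, 135, 135, 135, 133, 134, 111, 86, 91
[... 2069 characters left out ...]
 159, 156, 156, 157, 153] S [24, 72, 64, 71, 70, 65, 72, 69, 68, 70, 69, 70, 70, 68, 70, 66, 69, 77, 75, 69, 70, 71]
202 V [98, 132, 131, 133, 135, 132, 130, 131, 135, 134, 132, 134, 135, 133, 136, 131, 133, 132, 135, 131, 136, 136, 133, 139, 139, 138, 151, 158, 159, 152, 161, 158, 157, 156, 157, 156, 158, 158, 156] S [26, 64, 72, 63, 70, 68, 67, 68, 72, 69, 66, 67, 70, 67, 68, 66, 69, 66, 64, 66, 68, 64]
205 V [97, 131, 134, 134, 131, 137, 133, 133, 134, 134, 136, 133, 132, 128, 132, 133, 135, 135, 136, 133, 136, 137, 133, 136, 140, 140, 139, 140, 140, 141, 141, 146, 144, 142, 142, 146, 142, 143, 141] S [21, 68, 69, 65, 68, 67, 67, 71, 70, 72, 73, 67, 71, 66, 68, 69, 70, 68, 69, 69, 69, 71]
```

The leaf tip is at u≈104.5, which puts the stop at about 1.16 rad. As a last check, I'll confirm the tube hasn't moved, then hand in.

```bash
python3 - <<'E'
from h import *
r=[]
for f in('s7','s8'):
    im=cv2.cvtColor(cv2.imread(f'pics/{f}.png')[200:260,330:375],cv2.COLOR_BGR2HSV);m=cv2.inRange(im,(12,120,90),(30,255,255))
    r.append(cv2.moments(m,True));print(r[-1]['m00'],r[-1]['m10']/r[-1]['m00'],r[-1]['m01']/r[-1]['m00'])
if abs(r[0]['m10']/r[0]['m00']-r[1]['m10']/r[1]['m00'])<.5: print(job_done())
E
```

```text
131.0 23.045801526717558 40.48091603053435
131.0 23.045801526717558 40.48091603053435
the job is handed in; nothing more can be done
None
```

The job is handed in at about 23 s on the robot's clock: the tube is snapped into both clips against the stop's plane, the stop measured up at about 1.16 rad, and the arm never went near the can; the hand-in returned no verdict.

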